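Sort the washed bento fittings into their tiers

TASK

Sort the washed fittings: in the bento tier with the divider, stand the large sauce pot upright in the wider bay and the small one upright in the narrower bay; in the tier without a divider, lay both bamboo chopstick rests flat on the floor, dips up, not one on the other. Leave the soy cruet where it is until those four are in place, then stand it gently and upright in the middle of the ceramic soy dish, never knocking it over, and let go of everything.

Things in the scene. Friction and masses are not known exactly. Their poses are not given: they have to be found in the camera images.
- large_pot_mid (a point): The large sauce pot: loose steel cylinder with a flat white lid, 50 mm in diameter and 42 mm tall, about 90 g, standing upright on the bench. This point: on its axis, half-way up (21 mm above its foot). z along its axis, up.
- small_pot_mid (a point): The small sauce pot: loose steel cylinder with a flat white lid, 36 mm in diameter and 42 mm tall, about 50 g, standing upright on the bench. This point: on its axis, half-way up (21 mm above its foot). z along its axis, up.
- rest1_mid (a point): Bamboo chopstick rest, one of two alike: bar 62 (along its x) by 22 (its y) by 18 mm high, with a dip in the top (the middle 28 mm of its length is only 12 mm high). Lies flat on the bench, dip up, at any heading; loose, about 30 g. This point: its centre, 9 mm above its underside.
- rest2_mid (a point): Bamboo chopstick rest, one of two alike: bar 62 (along its x) by 22 (its y) by 18 mm high, with a dip in the top (the middle 28 mm of its length is only 12 mm high). Lies flat on the bench, dip up, at any heading; loose, about 30 g. This point: its centre, 9 mm above its underside.
- cruet_mid (a point): Soy cruet: loose white ceramic bottle, 46 mm in diameter from the foot to 60 mm up, narrowing above that to a dark wooden stopper 30 mm in diameter, 85 mm tall in all, about 180 g, standing on the bench. This point: on its axis, half-way up (42.5 mm above its foot). z along its axis, up.
- divided_tier: Fixed white plastic open bento tier, 118 (x) by 178 (y) by 40 mm high; walls and floor 4 mm thick; inside 110 by 170 mm. Origin: centre of its underside, on the bench; z up; turned at most 12 degrees. A cross wall 4 mm thick, almost rim-high, at y = -13 mm parts it into a wider bay (96 mm along y, centred at y = +37 mm) and a narrower bay (70 mm along y, centred at y = -50 mm).
- plain_tier: Fixed white plastic open bento tier, 118 (x) by 178 (y) by 32 mm high; walls and floor 4 mm thick; inside 110 by 170 mm. Origin: centre of its underside, on the bench; z up; turned at most 12 degrees. No divider: one open compartment.
- soy_dish: Fixed round white ceramic soy dish, 106 mm across the rim, 18 mm high, sides sloping outward; its flat inner floor is 5 mm above the bench and about 76 mm across. Origin: centre of its underside, at bench height. z up.
Not all that is in view belongs to the job. Leave any purple look-alike of the divided_tier alone.

How it is judged:
By the outcome, as a careful person would: the job done as asked, in the order asked, and still so for the second after the job is handed in, with the robot touching nothing.
It also fails if it takes over 138 s, if anything falls off the work surface, if the arm or the gripper's body presses on something with over 40 N, if the wrist force passes 120 N, or if a joint passes its speed limit or range.

ROBOT

A 6-joint arm with a two-finger parallel gripper is mounted at the origin on the work surface. World frame = base frame: x ahead of the robot, y to its left, z up, the work surface at z = 0. Lengths are in m, angles in rad, forces in N, time in s.
With the tool pointing down it reaches from about 0.275 to 0.725 m from the base axis. Payload 15.9 kg.
Tool frame: the origin (TCP) lies midway between the tips of the shut fingers; the grasp point (between the pads) lies 19 mm behind it (arm.tcp_to_grasp is the z of the grasp point in the tool frame, in m); z points along the fingers, x is the direction in which the jaws open and shut, and the axes are right-handed (so a half turn about z gives the same grasp; the last joint's range is limited). The gripper opens to 85 mm and grips with 20 to 120 N. Pads are 22 mm wide; open, the fingers measure 114 mm over their backs; the gripper's body (76 mm by 85 mm) begins 54 mm behind the grasp point. The pads swing forward as they close: fully open they stand 13 mm farther back than shut.
Start: joints at [-1.335, 0.213, -0.034, 1.323, 0, 1.571], TCP at [0.117, -0.486, 0.207] pointing down, gripper open.
Joint ranges: [-2.98, 2.98], [-0.74, 1.72], [-1.14, 1.35], [-2.1, 2.04], [-1.57, 1.44], [-3.14, 3.14]. Speed limits (rad/s): [1.89, 1.89, 2.39, 2.57, 3.14, 3.14].

INTERFACE

Orientations are given as a rotation vector (axis times angle).
In Python, from bench import arm, planner, viewer, workorder, models gives the robot as it stands. Calls block until the motion is done:
- arm.move_ptp(position, orientation): joint-space move of the TCP to a pose.
- arm.move_straight(position, vel=0.15, frame=None): straight line of the TCP; frame=None keeps the orientation; vel is the mean speed in m/s.
- arm.move_j(angles): joint-space move.
- arm.command_gripper(opening): finger opening in m; the grip force is fixed at half the most; returns when the fingers have stopped.
- arm.hold(seconds).
- planner.solve_ik(position, orientation): joint angles nearest the present ones, or None.
- viewer.camera(name): name is "side" or "top"; returns a dict with "img" (384x512x3 uint8, red, green, blue), "depth" (384x512 float32, m along the optical axis (not along the pixel's ray), 0 where there is no reading), "fx", "fy", "cx", "cy" (pixels), "R" (3x3) and "t" (3): a world point X has camera coordinates R X + t. Camera axes: x right, y down, z forward; pixel columns grow to the right and rows downward; lengths in m; the calibration is good to about 2 mm. A picture is of the moment at which its call begins.
A pose or a line that the arm cannot do raises arm.Unreachable and nothing moves.
- workorder.sign_off(): hands the job in, once; it reports no verdict.
Trained networks look in the newest picture that a camera, given by its name, has taken for a name from the list of things; names that differ only in an ending like _2 or _b are one class to them, and where a whole thing is asked for, a point or a joint stands for the part that bears it (a point fixed in the world has none). Each returns a list of dicts, best first, with "p" (0 to 1); they miss things now and then, are a little off and sometimes report something else, mostly with a low value. They report only what shows in the picture. A call takes as long as a camera call. They do not tell look-alikes from the thing itself.
- models.outline_of(target, camera): "mask" (384x512 bool, what is visible of it) and "box" ([centre column, centre row, width, height] in pixels, round what is visible of it).
- models.landmark_of(target, camera): "centre" ([row, column] in pixels: a listed point, or the origin of a listed thing).
Readings, each from a call of its own:
- arm.current_clock(): time.
- arm.current_qpos(): joint angles.
- arm.current_joint_vel(): joint speeds.
- arm.current_effort(): joint torques, N m.
- arm.current_ee_pos(): TCP position.
- arm.current_orientation(): TCP orientation.
- arm.current_wrist_force(): force on the tool from outside, world axes, zero at the start.
- arm.current_wrist_torque(): the same for the moment, N m.
- arm.current_grip_width(): finger opening in m.
Only numpy, scipy, OpenCV 4.12 (cv2) and the standard library are available. Lean on these libraries where they do the work, as an engineer would, in place of code of your own. Each camera call takes 0.05 s, during which the arm holds its last target.

## Working session

There is one attempt and no reset: what is moved stays moved. The work goes in short steps, each a Python script; the robot and the scene stay as the last script left them, time stands still between calls to the robot, and variables do not carry over. Pictures are saved under pics/ and viewed, and the job is handed in when it is done.

```bash
ls; mkdir -p pics; python3 - <<'E'
from bench import arm, planner, viewer, workorder, models
import cv2, numpy as np
for n in ("top","side"):
    c=viewer.camera(n); cv2.imwrite(f"pics/{n}0.png",cv2.resize(c["img"][:,:,::-1],None,fx=1.5,fy=1.5))
    print(n,c["fx"],c["cx"],c["cy"],(-c["R"].T@c["t"]).round(3),c["R"].round(2).tolist())
    np.savez(f"{n}0.npz",**c)
    for k in ["large_pot_mid","small_pot_mid","rest1_mid","rest2_mid","cruet_mid","divided_tier","plain_tier","soy_dish"]:
        for o in models.outline_of(k,n)[:3]: print(k,round(o["p"],2),np.round(o["box"]))
        for o in models.landmark_of(k,n)[:3]: print("   lm",round(o["p"],2),np.round(o["centre"],1))
print(arm.current_clock(),arm.current_orientation(),arm.tcp_to_grasp)
E
```

```text
pics
top 350.30828372016305 254.07126478075773 191.48189180671326 [0.362 0.01  1.071] [[0.01, -1.0, 0.02], [-1.0, -0.01, -0.06], [0.07, -0.01, -1.0]]
large_pot_mid 0.48 [251. 175.  19.  21.]
large_pot_mid 0.36 [367. 156.  58.  42.]
   lm 0.71 [172.1 250.6]
small_pot_mid 0.54 [348. 224.  16.  11.]
   lm 0.55 [224.6 344.7]
rest1_mid 0.5 [300. 192.  22.  14.]
   lm 0.5 [193.4 295.6]
rest2_mid 0.44 [196. 194.  18.  12.]
   lm 0.72 [189.2 198.3]
cruet_mid 0.55 [153. 209.  19.  16.]
   lm 0.8 [209.8 150.7]
   lm 0.57 [171.6 248.9]
divided_tier 0.8 [140. 272.  74.  59.]
divided_tier 0.78 [248. 120.  65.  45.]
divided_tier 0.57 [304. 191.  21.  14.]
   lm 0.91 [119.4 248.6]
   lm 0.68 [273.8 141.4]
plain_tier 0.8 [366. 156.  62.  45.]
   lm 0.88 [153.1 365. ]
soy_dish 0.94 [143. 154.  34.  39.]
   lm 0.78 [154.9 145. ]
side 440.9299722829372 258.43718600880396 186.53577058012337 [0.316 0.72  0.848] [[-0.99, -0.13, -0.01], [-0.09, 0.74, -0.67], [0.1, -0.66, -0.74]]
large_pot_mid 0.67 [240. 192.  25.  23.]
large_pot_mid 0.42 [263. 155.  17.  20.]
   lm 0.91 [191.1 236.1]
small_pot_mid 0.61 [301. 121.  10.  20.]
   lm 0.76 [120.6 299.6]
rest1_mid 0.59 [263. 157.  20.  18.]
   lm 0.61 [157.3 262.6]
rest2_mid 0.7 [245. 250.  16.  26.]
   lm 0.81 [250.4 245.3]
cruet_mid 0.78 [265. 299.  21.  38.]
cruet_mid 0.54 [302. 120.  12.  18.]
   lm 0.77 [295.7 267. ]
divided_tier 0.92 [353. 329.  86. 109.]
divided_tier 0.65 [167. 191.  70.  68.]
   lm 0.82 [192.6 169.1]
   lm 0.7 [332.2 351.4]
plain_tier 0.77 [233. 107.  46.  46.]
   lm 0.58 [110.6 235.4]
soy_dish 0.8 [175. 310.  53.  48.]
   lm 0.78 [315.8 176. ]
1.7 [ 2.46731245e+00 -1.94471933e+00  1.86096418e-06] -0.0187
```

View pics/top0.png

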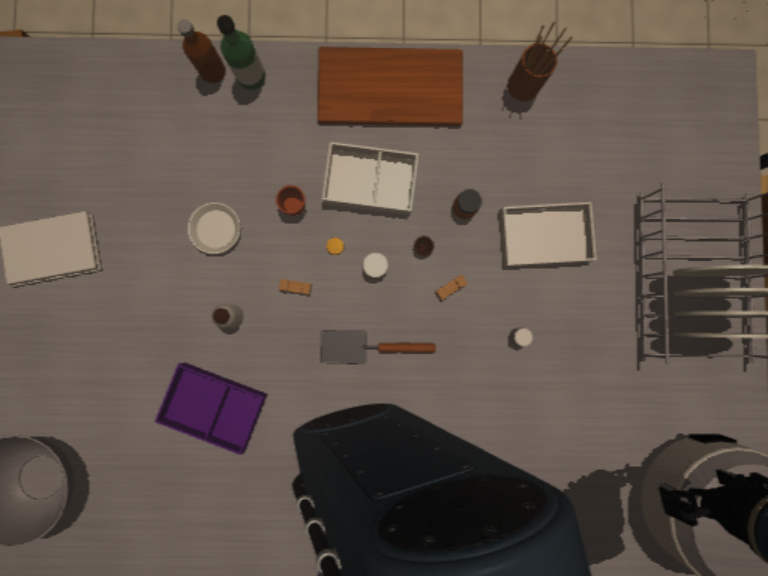

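View pics/side0.png

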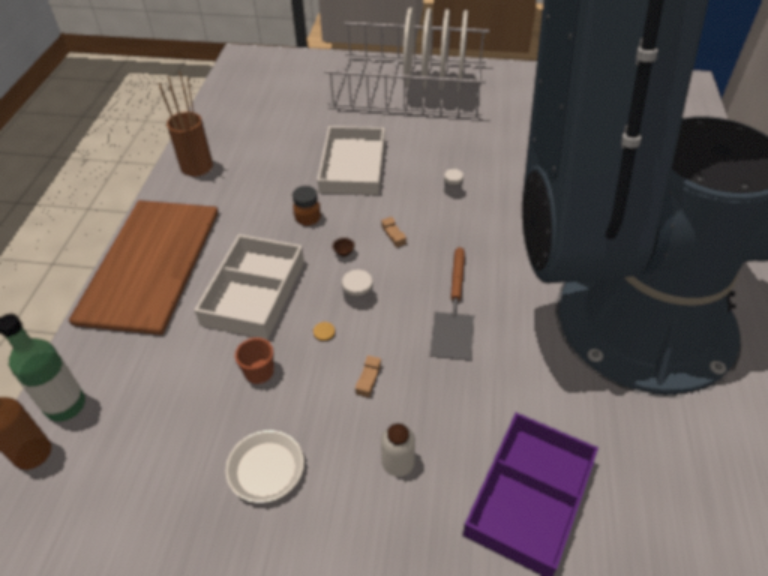

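The top view (original pixels) shows these candidates:
- **Large pot:** white lid at (250,176). The dark jar (311,136), dark cup (283,164), red cup (194,133) and yellow disc (223,164) are not it.
- **Small pot:** white lid at (348,225).
- **Rests:** the two bamboo bars at (196,191) and (301,192). The spatula handle is not one.
- **Cruet:** (150,210). The bottles at the back are not it.
- **Divided tier:** the white one at (248,120). The purple one at (140,272) is the look-alike.
- **Plain tier:** (365,156).
- **Soy dish:** (143,153).

Next I'll measure these with depth.

```bash
cat > h.py <<'E'
import numpy as np, cv2
def cloud(c):
    d=c["depth"]; v,u=np.mgrid[0:384,0:512]
    P=np.stack([(u-c["cx"])/c["fx"]*d,(v-c["cy"])/c["fy"]*d,d],-1)
    W=(P-c["t"])@c["R"]
    W[d<=0]=np.nan
    return W
def proj(c,X):
    p=c["R"]@np.asarray(X)+c["t"]; return c["fx"]*p[0]/p[2]+c["cx"],c["fy"]*p[1]/p[2]+c["cy"]
E
python3 - <<'E'
from h import *
for n in("top","side"):
    c=dict(np.load(f"{n}0.npz")); W=cloud(c)
    # bench height
    z=W[...,2]; m=(np.abs(W[...,0]-.45)<.2)&(np.abs(W[...,1])<.35)
    b=np.median(z[m&(np.abs(z)<.01)]); print(n,"bench",b, "noise",np.nanstd(z[m&(np.abs(z)<.006)]))
    mask=((z>0.008)&(z<.12)&(W[...,0]>.2)&(W[...,0]<.75)&(np.abs(W[...,1])<.45)).astype(np.uint8)
    k,l,s,ce=cv2.connectedComponentsWithStats(mask)
    for i in range(1,k):
        if s[i,4]<25: continue
        Q=W[l==i]; zt=np.percentile(Q[:,2],95); T=Q[Q[:,2]>zt-.006]
        r=cv2.minAreaRect((Q[:,:2]*1000).astype(np.float32)); rt=cv2.minAreaRect((T[:,:2]*1000).astype(np.float32))
        print(ce[i].round(),s[i,4],"ztop",zt.round(4),"all",np.round(r[0]),np.round(r[1]),round(r[2],1),"top",np.round(rt[0]),np.round(rt[1]),round(rt[2],1),"mean",(T[:,:2].mean(0)*1000).round())
E
```

```text
top bench 0.0003253496413828909 noise 0.002173479094496094
[246. 117.] 688 ztop 0.042 all [652.  18.] [178. 120.] 83.3 top [652.  18.] [178. 120.] 83.3 mean [652.  18.]
[193. 132.] 207 ztop 0.0516 all [601. 174.] [55. 55.] 45.6 top [601. 175.] [55. 55.] 45.6 mean [600. 174.]
[312. 136.] 283 ztop 0.0626 all [ 599. -176.] [48. 48.] 29.3 top [ 601. -177.] [44. 45.] 45.3 mean [ 601. -177.]
[141. 151.] 363 ztop 0.0199 all [547. 332.] [102. 102.] 45.9 top [547. 332.] [102. 102.] 45.9 mean [550. 337.]
[367. 154.] 583 ztop 0.0341 all [ 543. -343.] [119. 181.] 4.1 top [ 543. -343.] [118. 180.] 4.2 mean [ 544. -344.]
[283. 164.] 119 ztop 0.024 all [516. -91.] [39. 39.] 46.4 top [516. -91.] [39. 39.] 46.4 mean [517. -91.]
[224. 164.] 35 ztop 0.0118 all [512.  87.] [23. 32.] 32.7 top [512.  87.] [23. 32.] 32.7 mean [514.  85.]
[250. 177.] 234 ztop 0.0441 all [474.   7.] [49. 48.] 47.3 top [474.   6.] [48. 46.] 46.0 mean [474.   6.]
[301. 191.] 153 ztop 0.0205 all [ 434. -148.] [22. 62.] 33.2 top [ 434. -148.] [22. 62.] 33.0 mean [ 433. -148.]
[197. 191.] 153 ztop 0.0206 all [432. 167.] [62. 22.]
[... 1383 characters left out ...]
 63.4 top [472.   9.] [47. 50.] 8.9 mean [472.  10.]
[216. 220.] 69 ztop 0.0111 all [511.  92.] [27. 32.] 10.5 top [511.  92.] [27. 32.] 10.5 mean [511.  92.]
[170. 239.] 571 ztop 0.0507 all [598. 177.] [56. 57.] 32.9 top [598. 177.] [56. 57.] 32.9 mean [599. 177.]
[245. 250.] 263 ztop 0.0201 all [429. 170.] [64. 22.] 80.8 top [429. 170.] [64. 22.] 80.8 mean [429. 171.]
[331. 333.] 875 ztop 0.0417 all [237. 320.] [193.  74.] 89.9 top [238. 320.] [192.  73.] 89.8 mean [238. 341.]
[265. 299.] 661 ztop 0.0853 all [368. 301.] [45. 41.] 9.8 top [368. 298.] [27. 27.] 85.5 mean [368. 299.]
[175. 308.] 764 ztop 0.0196 all [545. 334.] [105. 103.] 76.4 top [545. 334.] [105. 103.] 76.4 mean [548. 330.]
```

```bash
cat >> h.py <<'E'
from scipy.spatial.transform import Rotation as Ro
from bench import arm, planner, viewer, workorder, models
def ori(a):
    a=np.radians(a); X=[np.cos(a),np.sin(a),0]; Y=[np.sin(a),-np.cos(a),0]
    return Ro.from_matrix(np.array([X,Y,[0,0,-1]]).T).as_rotvec()
def best(p,a):
    q0=np.array(arm.current_qpos()); r=[]
    for k in (0,180):
        q=planner.solve_ik(p,ori(a+k))
        if q is not None and abs(q[5])<3.0: r.append((abs(q[5]-q0[5]),a+k))
    return min(r)[1] if r else None
T=dict(div=(np.array([.6505,.019]),-6.9),plain=(np.array([.5415,-.3415]),4.1))
def loc(t,xy):
    c,a=T[t]; return c+Ro.from_euler('z',a,degrees=True).as_matrix()[:2,:2]@np.array(xy)
ZS=.15
def over(xy,a,z=ZS):
    p=[*map(float,xy),z]; a=best(p,a); arm.move_ptp(p,ori(a)); return a
def st(): print("t",round(arm.current_clock(),1),"ee",np.round(arm.current_ee_pos(),4),"F",np.round(arm.current_wrist_force(),1),"w",round(arm.current_grip_width(),4))
def pick(xy,a,z,op):
    arm.command_gripper(op); over(xy,a)
    arm.move_straight([*xy,z+.02],vel=.2); arm.move_straight([*xy,z],vel=.06); st()
    arm.command_gripper(0.0); st()
    arm.move_straight([*xy,ZS],vel=.15); st()
def place(xy,a,z,op,vel=.05):
    over(xy,a)
    arm.move_straight([*xy,z+.03],vel=.2); arm.move_straight([*xy,z],vel=vel); st()
    arm.command_gripper(op); st()
    arm.move_straight([*xy,z+.05],vel=.1); arm.move_straight([*xy,ZS+.03],vel=.25); st()
def pic(name,n,box=None,s=1.5):
    c=viewer.camera(n); im=c["img"][:,:,::-1]
    if box: im=im[box[1]:box[3],box[0]:box[2]]
    cv2.imwrite(f"pics/{name}.png",cv2.resize(im,None,fx=s,fy=s,interpolation=cv2.INTER_CUBIC)); return c
E
python3 - <<'E'
from h import *
im=np.load("top0.npz")["img"][:,:,::-1]; im=im[90:250,120:400]
cv2.imwrite("pics/crop0.png",cv2.resize(im,None,fx=2.8,fy=2.8,interpolation=cv2.INTER_CUBIC))
W=cloud(dict(np.load("side0.npz")));m=(W[...,2]>.03)&(W[...,1]<-.45)&(W[...,0]<.7);print("rack",np.nanpercentile(W[m],[1,99],axis=0).round(3))
A=dict(sp=((.3335,-.2845),-6.9),spP=(loc('div',(0,-.05)),-6.9),lp=((.473,.008),-6.9),lpP=(loc('div',(0,.037)),-6.9),ra=((.4325,-.147),32.7),raP=(loc('plain',(0,-.04)),94.1),rb=((.4305,.1685),-9),rbP=(loc('plain',(0,.04)),94.1),cr=((.3695,.297),0),crP=((.546,.333),0))
for k,(xy,a) in A.items():
    for z in(.18,.005):
        print(k,np.round(xy,3),z,[None if (q:=planner.solve_ik([*map(float,xy),z],ori(a+d))) is None else np.round(q,2) for d in(0,180)])
E
```

```text
rack [[-0.404 -1.055  0.031]
 [ 0.619 -0.533  0.178]]
sp [ 0.334 -0.284] 0.18 [array([-0.71,  0.09, -0.24,  1.23, -0.  ,  0.98]), array([-0.71,  0.09, -0.24,  1.23,  0.  , -2.16])]
sp [ 0.334 -0.284] 0.005 [array([-0.71,  0.24, -0.55,  0.78, -0.  ,  0.98]), array([-0.71,  0.24, -0.55,  0.78,  0.  , -2.16])]
spP [ 0.644 -0.031] 0.18 [array([-0.05,  0.53,  0.36,  1.4 , -0.  ,  1.64]), array([-0.05,  0.53,  0.36,  1.4 ,  0.  , -1.5 ])]
spP [ 0.644 -0.031] 0.005 [array([-0.05,  0.61,  0.04,  1.  , -0.  ,  1.64]), array([-0.05,  0.61,  0.04,  1.  ,  0.  , -1.5 ])]
lp [0.473 0.008] 0.18 [array([ 0.02,  0.16, -0.16,  1.24, -0.  ,  1.71]), array([ 0.02,  0.16, -0.16,  1.24,  0.  , -1.43])]
lp [0.473 0.008] 0.005 [array([ 0.02,  0.3 , -0.46,  0.81, -0.  ,  1.71]), array([ 0.02,  0.3 , -0.46,  0.81,  0.  , -1.43])]
lpP [0.655 0.056] 0.18 [array([ 0.08,  0.56,  0.41,  1.42, -0.  ,  1.78]), array([ 0.08,  0.56,  0.41,  1.42,  0.  , -1.37])]
lpP [0.655 0.056] 0.005 [array([ 0.08,  0.63,  0.08,  1.02, -0.  ,  1.78]), array([ 0.08,  0.63,  0.08,  1.02,  0.  , -1.37])]
ra [ 0.432 -0.147] 0.18 [array
[... 781 characters left out ...]
0.26,  1.36,  0.  , -0.58]), array([-0.51,  0.47,  0.26,  1.36,  0.  ,  2.56])]
rbP [ 0.539 -0.302] 0.005 [array([-0.51,  0.56, -0.05,  0.96,  0.  , -0.58]), array([-0.51,  0.56, -0.05,  0.96,  0.  ,  2.56])]
cr [0.37  0.297] 0.18 [array([ 0.68,  0.17, -0.16,  1.24,  0.  ,  2.25]), array([ 0.68,  0.17, -0.16,  1.24,  0.  , -0.89])]
cr [0.37  0.297] 0.005 [array([ 0.68,  0.3 , -0.46,  0.81,  0.  ,  2.25]), array([ 0.68,  0.3 , -0.46,  0.81,  0.  , -0.89])]
crP [0.546 0.333] 0.18 [array([0.55, 0.52, 0.34, 1.39, 0.  , 2.12]), array([ 0.55,  0.52,  0.34,  1.39,  0.  , -1.02])]
crP [0.546 0.333] 0.005 [array([0.55, 0.6 , 0.02, 0.99, 0.  , 2.12]), array([ 0.55,  0.6 ,  0.02,  0.99,  0.  , -1.02])]
```

View pics/crop0.png

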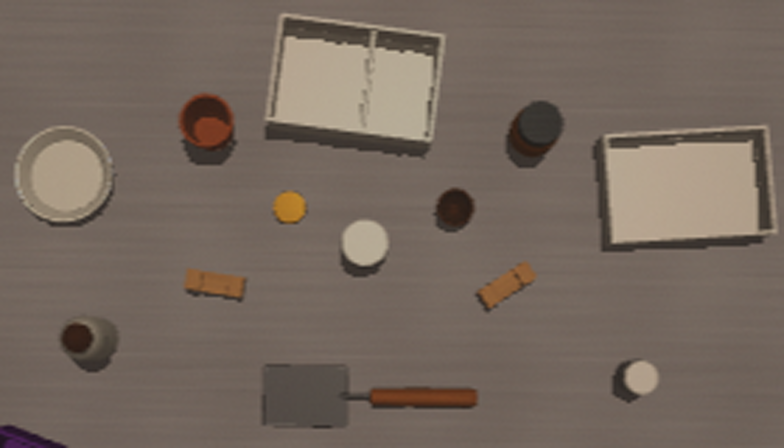

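The crop confirms the choice: large pot lid at crop (365,243), small pot (640,377), rests (215,284) and (507,286), cruet (85,338), white divided tier with its wider bay on the left (+y). I'll move the small pot first.

```bash
python3 - <<'E'
from h import *
pick((.3335,-.2845),-6.9,.010,.06)
E
```

```text
t 4.5 ee [ 0.3333 -0.2843  0.0098] F [-0.6  0.5  0.1] w 0.0596
t 4.8 ee [ 0.3338 -0.2847  0.0106] F [-1.1  1.6  9.1] w 0.0316
t 5.9 ee [ 0.3331 -0.2842  0.1492] F [-0.2  0.4 -0.8] w 0.0319
```

```bash
python3 - <<'E'
from h import *
c=pic("g1","side",(240,40,400,160),4.5)
print([proj(c,x) for x in ([.3333,-.2843,.149],[.3333,-.2843,.168])])
E
```

```text
[(np.float64(304.3844417322082), np.float64(84.4099496250518)), (np.float64(304.8621826862032), np.float64(78.39764970178415))]
```

View pics/g1.png

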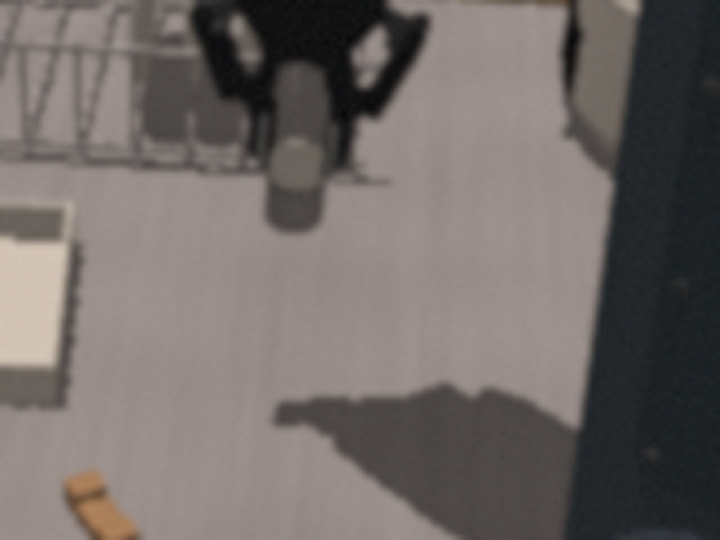

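The pot hangs upright between the fingers, lid at about px (306,75) and foot at (305,88), which matches where it should project. I'll place it.

```bash
python3 - <<'E'
from h import *
place(loc('div',(0,-.05)),-6.9,.0150,.055)
pick((.473,.008),-6.9,.010,.075)
c=pic("p1t","top",(200,80,340,200),4.5)
c=pic("p1s","side",(100,100,300,250),3.8)
E
```

```text
t 8.9 ee [ 0.6443 -0.0306  0.0147] F [-0.2  0.5  2.4] w 0.0318
t 9.2 ee [ 0.6445 -0.0306  0.0149] F [ 0.3 -0.6 -0.6] w 0.0547
t 10.5 ee [ 0.6444 -0.0306  0.1795] F [-0.2 -0.1 -0.4] w 0.0545
t 12.8 ee [0.4728 0.008  0.0098] F [ 0.  -0.3 -0.6] w 0.0748
t 13.2 ee [0.4733 0.008  0.0109] F [-4.8  0.1 15.5] w 0.0459
t 14.3 ee [0.4725 0.008  0.1492] F [-0.2  0.6 -1.6] w 0.0456
```

View pics/p1t.png

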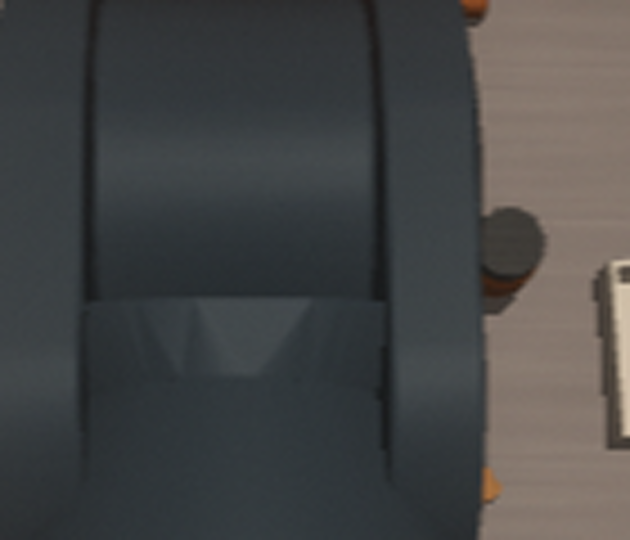

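View pics/p1s.png

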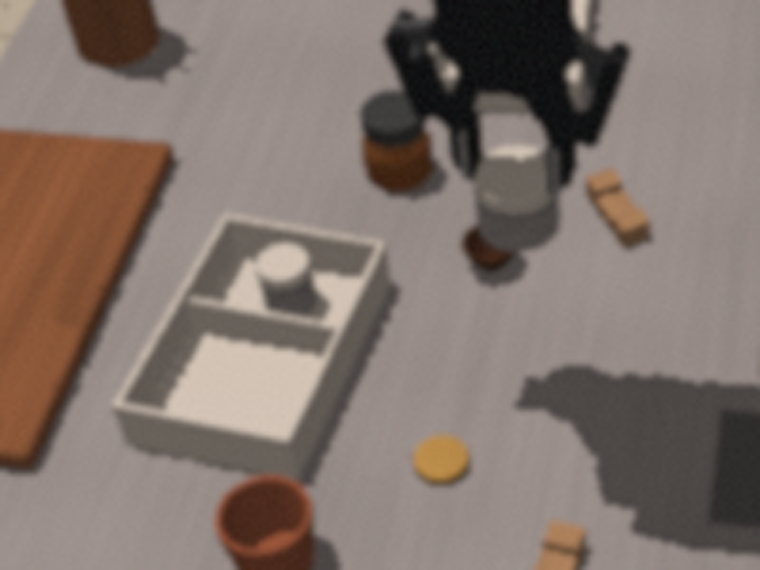

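The small pot stands upright in the narrower bay (side crop (285,275)), and the large pot is held level at (515,190). Placing it, then the first rest.

```bash
python3 - <<'E'
from h import *
place(loc('div',(0,.037)),-6.9,.0150,.066)
pick((.4325,-.147),32.7,.006,.045)
c=pic("p2s","side",(100,40,340,220),3.2)
E
```

```text
t 16.6 ee [0.6546 0.0557 0.015 ] F [-4.8 -1.2  8. ] w 0.0457
t 16.9 ee [0.6549 0.0557 0.0147] F [ 0.5  0.1 -0.1] w 0.0663
t 18.2 ee [0.6549 0.0557 0.1795] F [-1.1  0.3 -1.4] w 0.0661
t 20.9 ee [ 0.4322 -0.1469  0.0058] F [-0.6  0.5  0.2] w 0.045
t 21.4 ee [ 0.4325 -0.147   0.006 ] F [ 0.3 -0.   0.7] w 0.0004
t 22.6 ee [ 0.432  -0.1468  0.1492] F [-0.4 -1.3 -0.5] w 0.0001
```

View pics/p2s.png

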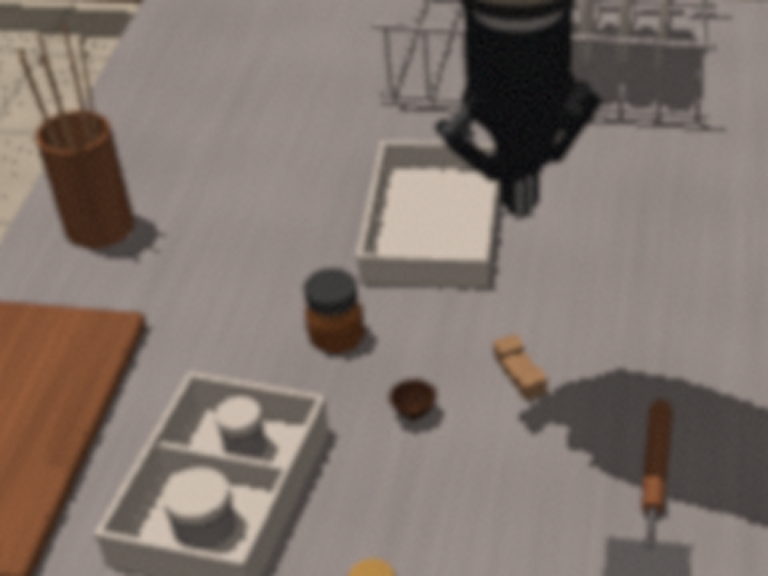

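Both pots stand upright in their bays, the large one at crop (198,500) and the small one at (238,422). The rest grasp missed: the width reads 0 and the rest still lies at about (520,365). I'll re-measure it.

```bash
cat >> h.py <<'E'
def rests(n):
    W=cloud(viewer.camera(n)); z=W[...,2]
    mask=((z>0.007)&(z<.06)&(W[...,0]>.3)&(W[...,0]<.7)&(np.abs(W[...,1])<.45)).astype(np.uint8)
    k,l,s,ce=cv2.connectedComponentsWithStats(mask)
    for i in range(1,k):
        Q=W[l==i]; r=cv2.minAreaRect((Q[:,:2]*1000).astype(np.float32))
        if 40<s[i,4] and min(r[1])<30 and max(r[1])<80: print(n,ce[i].round(),"z",np.percentile(Q[:,2],[5,50,95]).round(4),np.round(r[0],1),np.round(r[1]),round(r[2],1))
E
python3 - <<'E'
from h import *
arm.command_gripper(.045)
rests("side")
c=pic("r1","side",(220,110,300,170),8)
c=pic("r1g","side",(220,40,320,110),7)
E
```

```text
side [262. 153.] z [0.0097 0.0152 0.0197] [ 430.9 -146.2] [24. 68.] 31.6
side [245. 250.] z [0.0098 0.0154 0.0199] [428.9 169.9] [64. 23.] 81.2
side [265. 307.] z [0.0094 0.0341 0.0588] [365.7 309.3] [45. 24.] 11.7
```

View pics/r1.png

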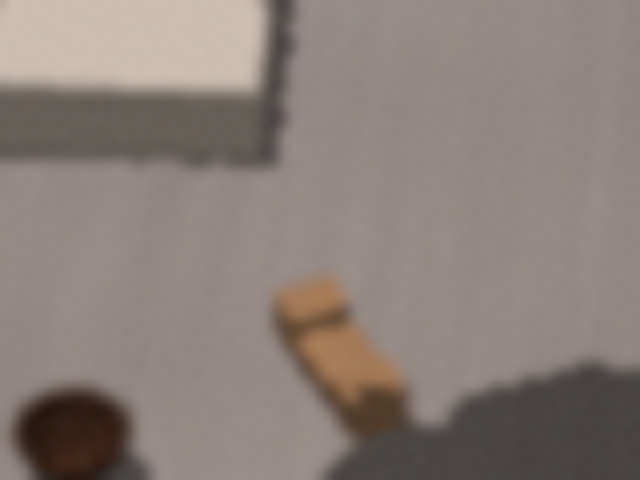

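View pics/r1g.png

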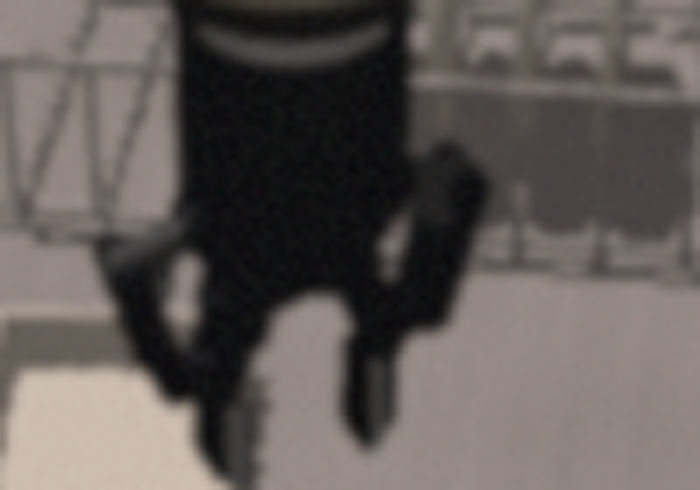

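```bash
python3 - <<'E'
from h import *
st()
p=np.array(arm.current_ee_pos())
def tips():
    for n in("side","top"):
        c=viewer.camera(n); W=cloud(c)
        m=(np.linalg.norm(W[...,:2]-p[:2],axis=-1)<.07)&(W[...,2]>.1)&(W[...,2]<.26)
        Q=W[m]
        if not len(Q): continue
        d=Q[:,:2]-p[:2]; s=d@np.array([np.cos(np.radians(32.7)),np.sin(np.radians(32.7))])
        for lo,hi in((-.07,-.0),(0,.07)):
            k=(s>lo)&(s<hi); 
            if k.sum(): print(n,lo,k.sum(),"zmin pct",np.percentile(Q[k,2],[0,1,5,10]).round(4),"s at low",np.median(s[k][Q[k,2]<np.percentile(Q[k,2],5)]).round(4))
    return
tips(); arm.command_gripper(0); tips(); st()
pic("r1c","side",(220,40,320,110),7)
print(proj(viewer.camera("side"),p))
E
```

```text
t 23.3 ee [ 0.4325 -0.147   0.15  ] F [-0.3  0.2  0.6] w 0.0452
side -0.07 362 zmin pct [0.176  0.1795 0.1872 0.1931] s at low -0.0242
side 0 360 zmin pct [0.1771 0.1795 0.1891 0.195 ] s at low 0.0275
top 0 63 zmin pct [0.1814 0.1866 0.1958 0.2212] s at low 0.026
side -0.07 337 zmin pct [0.1782 0.1813 0.1896 0.2005] s at low -0.0065
side 0 319 zmin pct [0.1758 0.1789 0.1849 0.1922] s at low 0.0055
top 0 31 zmin pct [0.2205 0.2228 0.2287 0.2295] s at low 0.0282
t 24.0 ee [ 0.4325 -0.147   0.15  ] F [-0.5 -1.1 -0. ] w -0.0002
(np.float64(261.2645249235145), np.float64(113.34771756856483))
```

View pics/r1c.png

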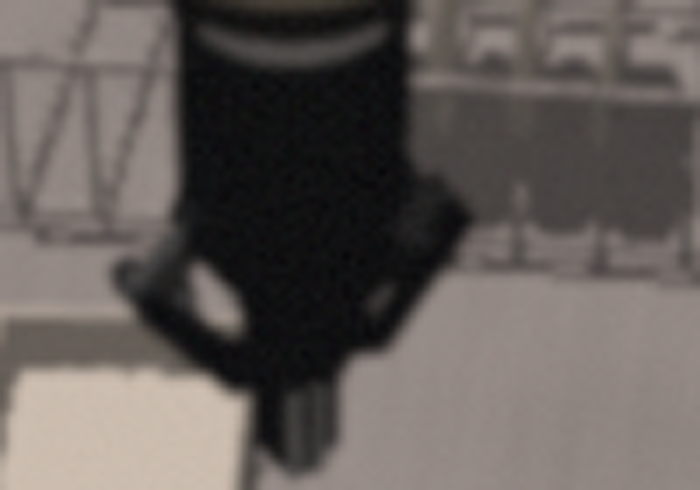

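Projected against the picture, the shut tips sit about 17 mm above the reported TCP: tip at px (262,108), TCP projected to (261,113). That explains the miss. I'll go down over the rest in small steps, watching the force.

```bash
python3 - <<'E'
from h import *
xy=(.4325,-.147)
arm.command_gripper(.04)
arm.move_straight([*xy,.02],vel=.25)
z=.004
arm.move_straight([*xy,z],vel=.06)
f0=np.array(arm.current_wrist_force())
while z>-.0135:
    z-=.002 if z>-.008 else .001
    arm.move_straight([*xy,z],vel=.03)
    f=np.array(arm.current_wrist_force())-f0
    if abs(f[2])>3 : print("contact",z,f); break
st(); pic("r2","side",(220,100,320,170),7)
E
```

```text
t 28.6 ee [ 0.4325 -0.147  -0.0141] F [ 0.1 -0.9  0.2] w 0.0399
```

View pics/r2.png

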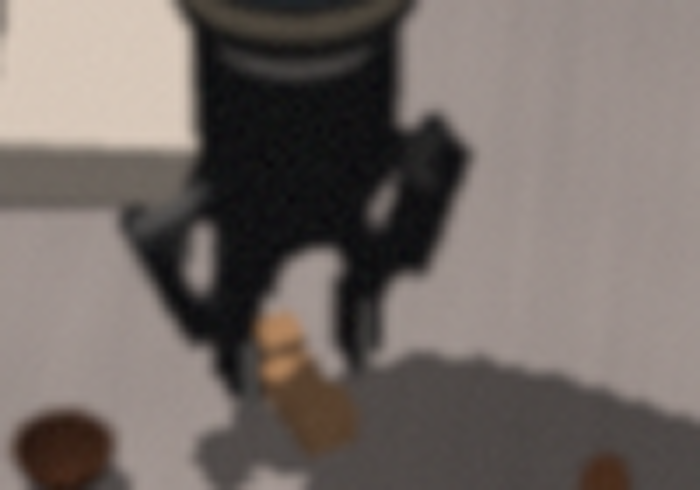

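```bash
python3 - <<'E'
from h import *
xy=(.4325,-.147)
arm.command_gripper(0); st()
if arm.current_grip_width()>.01:
    arm.move_straight([*xy,.13],vel=.15); st()
pic("r3","side",(220,50,320,120),7)
E
```

```text
t 29.0 ee [ 0.4326 -0.147  -0.0137] F [-2.7  1.2  6.8] w 0.0178
t 30.1 ee [ 0.432  -0.1468  0.1292] F [ 0.6 -0.  -1.5] w 0.0173
```

View pics/r3.png

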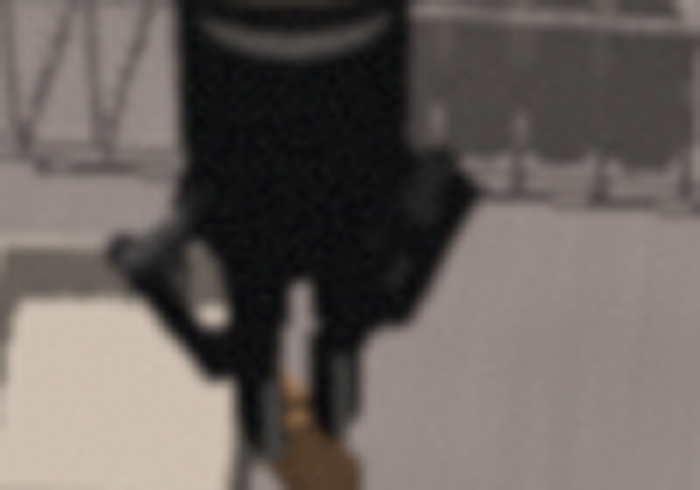

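The rest is held: width 17.6 mm, with the same −4.4 mm offset as on the pots. Placing it in the plain tier, then a look.

```bash
python3 - <<'E'
from h import *
place(loc('plain',(0,-.04)),94.1,-.009,.04,vel=.04)
over((.4305,.1685),-9,.13)
pic("p3s","side",(180,60,300,150),6)
pic("p3t","top",(310,110,430,200),6)
E
```

```text
t 33.1 ee [ 0.5444 -0.3814 -0.0091] F [ 0.2 -0.4 -0.6] w 0.0174
t 33.5 ee [ 0.5444 -0.3814 -0.0089] F [-0.7  0.  -0. ] w 0.0399
t 34.8 ee [ 0.5441 -0.3812  0.1789] F [-0.4  0.2  0.3] w 0.0403
```

View pics/p3s.png

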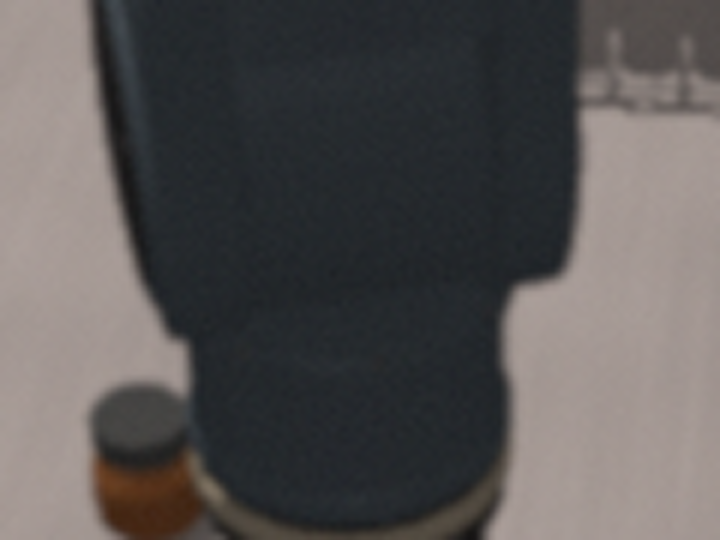

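View pics/p3t.png

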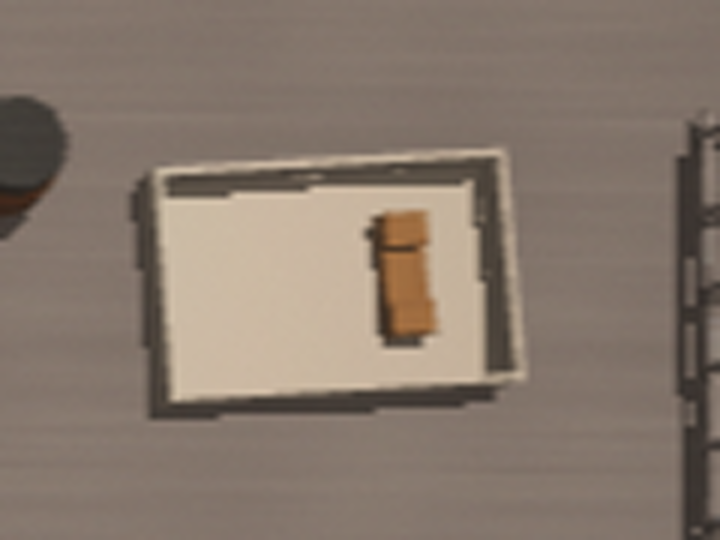

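Rest 1 lies flat in the plain tier, dip up (top crop (405,272)). On to rest 2.

```bash
python3 - <<'E'
from h import *
pick((.4305,.1685),-9,-.0145,.04)
w=arm.current_grip_width()
if .012<w<.022:
    place(loc('plain',(0,.04)),94.1,-.0095,.04,vel=.04)
    over((.3695,.297),0)
    pic("p4t","top",(200,90,430,230),3.4)
    # remeasure cruet/dish while here
    pic("p4s","side",None,1.5)
E
```

```text
t 38.8 ee [ 0.4302  0.1684 -0.0147] F [ 0.5 -0.5 -0.2] w 0.0401
t 39.1 ee [ 0.4307  0.1686 -0.014 ] F [-2.1 -1.6  6. ] w 0.0183
t 40.4 ee [0.4301 0.1683 0.1493] F [ 0.5 -0.9  0.5] w 0.0177
t 43.8 ee [ 0.5387 -0.3016 -0.0096] F [ 0.1 -0.3 -1.2] w 0.0179
t 44.2 ee [ 0.5387 -0.3016 -0.0095] F [-1.  0. -0.] w 0.04
t 45.5 ee [ 0.5383 -0.3014  0.179 ] F [ 1.1 -0.  -0.7] w 0.0402
```

View pics/p4t.png

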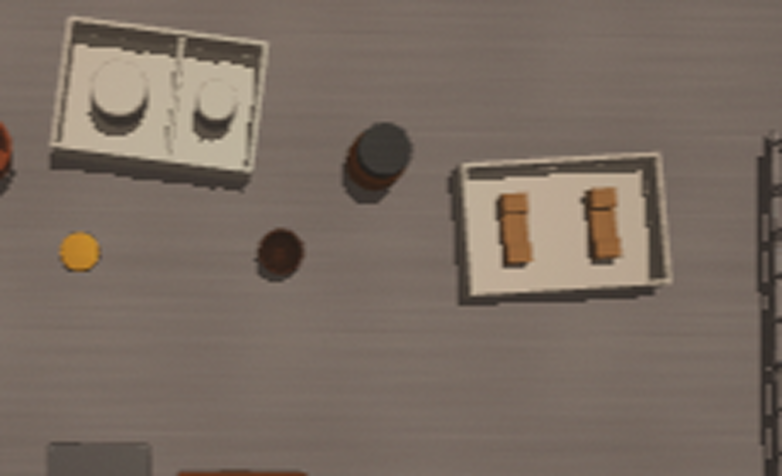

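View pics/p4s.png

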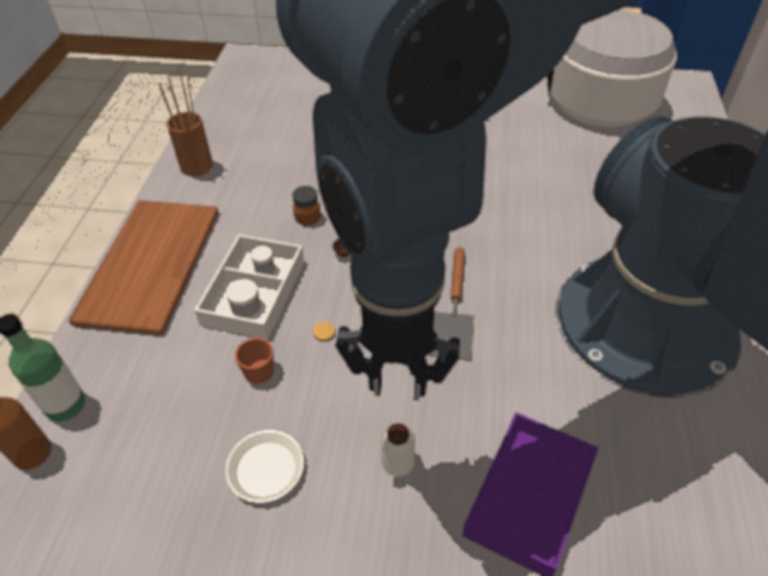

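All four fittings are in place: pots at top crop (120,90) and (215,102), rests at (515,230) and (603,225), flat, dips up. Now the cruet.

```bash
python3 - <<'E'
from h import *
pick((.3695,.2965),0,.005,.072)
pic("c1","side",(180,180,340,340),3.5)
over((.546,.333),0)
arm.hold(.3); pic("c2","side",(100,180,260,340),3.5)
st()
E
```

```text
t 49.8 ee [0.3693 0.2963 0.0048] F [-0.2  1.1  1.3] w 0.0718
t 50.2 ee [0.3698 0.2967 0.0055] F [-0.8 -1.   8.1] w 0.0444
t 51.3 ee [0.3691 0.2962 0.1492] F [ 0.5  0.  -3.4] w 0.0446
t 52.4 ee [0.5456 0.3331 0.1505] F [ 0.2  0.6 -2.2] w 0.0443
```

View pics/c1.png

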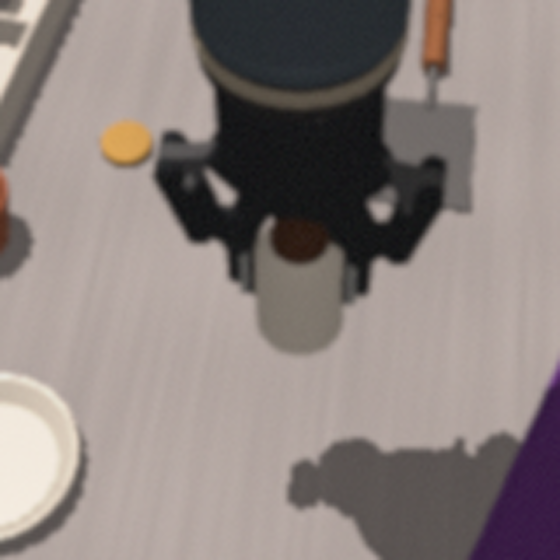

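View pics/c2.png

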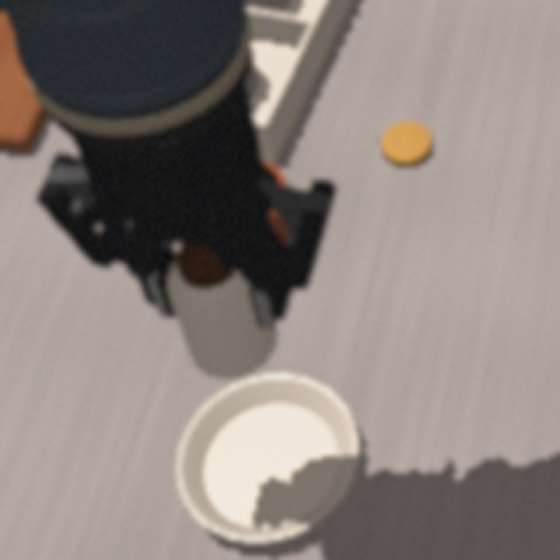

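```bash
python3 - <<'E'
from h import *
c=viewer.camera("side")
for z in (.145,.2295): u,v=proj(c,[.5456,.3331,z]); print(z,(u-100)*3.5,(v-180)*3.5)
print(Ro.from_rotvec(arm.current_orientation()).as_matrix()[:,2])
E
```

```text
0.145 229.8370663816974 338.42186843891886
0.2295 200.35307752993648 247.03365230961484
[ 3.79440755e-04  2.44294550e-04 -9.99999898e-01]
```

```bash
python3 - <<'E'
from h import *
c=viewer.camera("side"); W=cloud(c)
h=c["img"].astype(int)
v,u=np.mgrid[0:384,0:512]
# stopper px about (100+207/3.5,180+262/3.5)
m=(abs(u-159)<6)&(abs(v-254.5)<4); print("stopper",np.nanmedian(W[m],0).round(4))
for vv in range(244,296,3): print(vv,[tuple(W[vv,uu].round(3)) for uu in (157,160,164)],h[vv,160])
E
```

```text
stopper [0.5402 0.3422 0.2295]
244 [(np.float64(0.531), np.float64(0.353), np.float64(0.28)), (np.float64(0.527), np.float64(0.351), np.float64(0.278)), (np.float64(0.523), np.float64(0.345), np.float64(0.27))] [24 22 24]
247 [(np.float64(0.533), np.float64(0.352), np.float64(0.271)), (np.float64(0.527), np.float64(0.353), np.float64(0.273)), (np.float64(0.523), np.float64(0.35), np.float64(0.268))] [21 20 21]
250 [(np.float64(0.546), np.float64(0.333), np.float64(0.231)), (np.float64(0.53), np.float64(0.351), np.float64(0.261)), (np.float64(0.524), np.float64(0.349), np.float64(0.259))] [22 20 19]
253 [(np.float64(0.544), np.float64(0.338), np.float64(0.23)), (np.float64(0.54), np.float64(0.337), np.float64(0.229)), (np.float64(0.525), np.float64(0.351), np.float64(0.253))] [42 26 17]
256 [(np.float64(0.543), np.float64(0.343), np.float64(0.229)), (np.float64(0.538), np.float64(0.343), np.float64(0.229)), (np.float64(0.527), np.float64(0.35), np.float64(0.243))] [46 28 21]
259 [(np.float64(0.543), np.float64(0.347), np.float64(0.226)), (np.float64(0.538), np.float64(0.346), np.float
[... 1723 characters left out ...]
549), np.float64(0.356), np.float64(0.151)), (np.float64(0.541), np.float64(0.356), np.float64(0.154))] [129 120 112]
289 [(np.float64(0.604), np.float64(0.284), np.float64(-0.002)), (np.float64(0.598), np.float64(0.282), np.float64(-0.003)), (np.float64(0.588), np.float64(0.283), np.float64(0.0))] [175 163 157]
292 [(np.float64(0.602), np.float64(0.29), np.float64(-0.004)), (np.float64(0.595), np.float64(0.291), np.float64(-0.0)), (np.float64(0.58), np.float64(0.3), np.float64(0.02))] [183 171 163]
295 [(np.float64(0.599), np.float64(0.298), np.float64(-0.001)), (np.float64(0.587), np.float64(0.307), np.float64(0.018)), (np.float64(0.58), np.float64(0.304), np.float64(0.015))] [216 202 185]
```

The cruet hangs upright: its front face stays at y=0.355 over its height, and the stopper top is at z=0.2295 as expected. Its axis is within a few mm of the dish centre. I'll lower it gently.

```bash
python3 - <<'E'
from h import *
xy=(.547,.333)
arm.move_straight([*xy,.03],vel=.12)
f0=np.array(arm.current_wrist_force()); z=.016
arm.move_straight([*xy,z],vel=.03)
while z>.0095:
    z-=.001; arm.move_straight([*xy,z],vel=.02); f=np.array(arm.current_wrist_force())-f0
    if f[2]>3: print("touch",z,f.round(1)); break
st(); arm.hold(.2)
arm.command_gripper(.068); arm.hold(.2); st()
arm.move_straight([*xy,.06],vel=.05); arm.move_straight([*xy,.2],vel=.2)
arm.move_ptp([.42,.05,.25],ori(best([.42,.05,.25],0)))
st()
pic("f_s","side"); pic("f_t","top")
E
```

```text
touch 0.009999999999999995 [-2.6 -0.5  9.2]
t 55.8 ee [0.5471 0.3331 0.0106] F [-2.4 -1.1  6.3] w 0.0443
t 56.5 ee [0.547 0.333 0.01 ] F [-0.1 -0.2  0.3] w 0.0679
t 59.8 ee [0.4205 0.0506 0.2497] F [ 0.8  0.5 -0.7] w 0.0677
```

View pics/f_s.png

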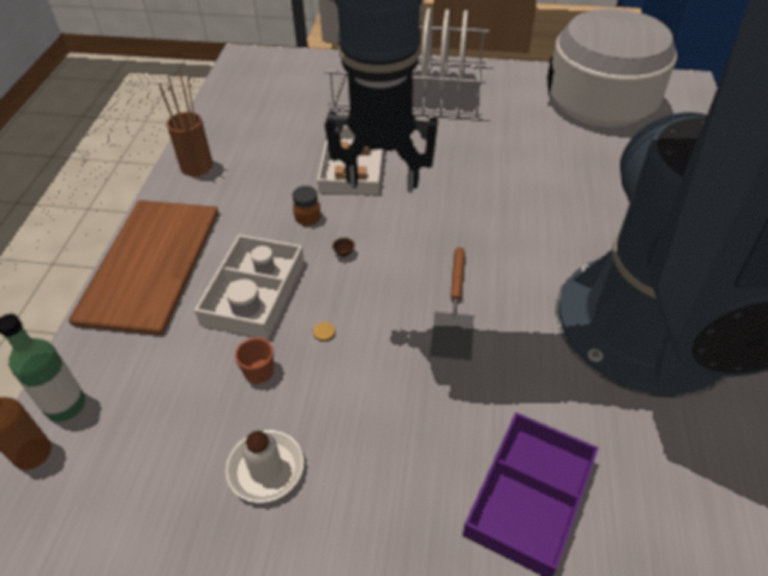

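View pics/f_t.png

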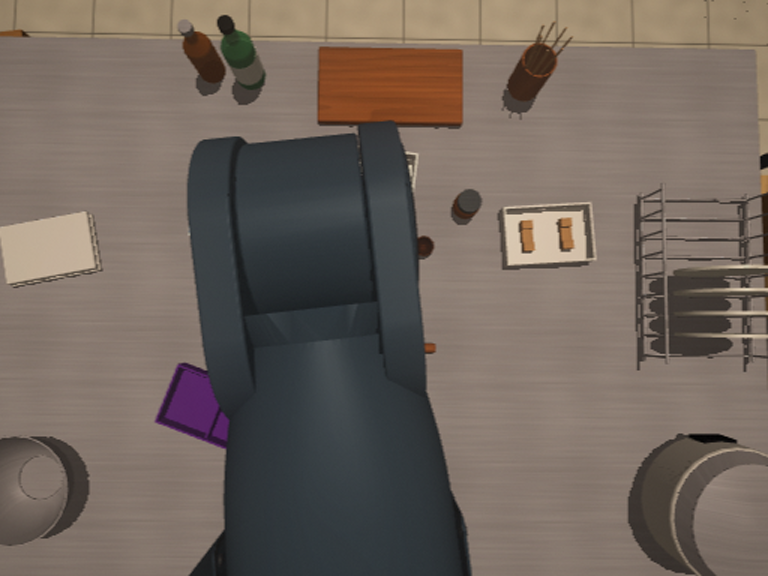

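The side view shows the cruet standing in the dish at (262,460), with the pots and rests in place and the arm clear. One depth check before I hand in.

```bash
python3 - <<'E'
from h import *
c=viewer.camera("side"); W=cloud(c); d=np.linalg.norm(W[...,:2]-[.545,.334],axis=-1)
Q=W[(d<.05)&(W[...,2]>.03)]; T=Q[Q[:,2]>.084]; print("stopper",T.mean(0).round(4),Q[:,2].max().round(4))
for a,b in((.03,.045),(.045,.06)): S=Q[(Q[:,2]>a)&(Q[:,2]<b)]; print("front y",np.percentile(S[:,1],95).round(4),"x",S[:,0].min().round(4),S[:,0].max().round(4))
R=W[(d<.06)&(W[...,2]>.012)&(W[...,2]<.022)]; print("dish",cv2.minEnclosingCircle((R[:,:2]*1000).astype(np.float32)))
for p in((.655,.056),(.644,-.031)):
    S=W[(np.linalg.norm(W[...,:2]-p,axis=-1)<.014)]; print("pot top z",np.percentile(S[:,2],[25,75]).round(4))
st(); workorder.sign_off()
E
```

```text
stopper [0.5445 0.3354 0.0879] 0.0927
front y 0.3564 x 0.5225 0.5613
front y 0.3565 x 0.5223 0.5613
dish ((545.2319946289062, 334.2364196777344), 53.22565460205078)
pot top z [0.0452 0.0473]
pot top z [0.0448 0.0472]
t 59.9 ee [0.4204 0.0507 0.2496] F [-0.6 -0.2  0.4] w 0.0685
the job is handed in; nothing more can be done
```

I moved all five items in the order asked and handed the job in at 59.9 s with the gripper open and clear of everything.

**Placed:**
- The small pot stands in the narrower bay and the large pot in the wider bay of the white divided tier.
- Both rests lie flat and apart in the plain tier, dips up.
- The cruet went last, lowered until it touched at about 9 N and then let go in the soy dish.

**Last checks:**
- **Pots:** the pot tops read 45–47 mm above the bench, which fits upright pots on the 4 mm floor.
- **Cruet:** it stands vertical, with its front face at the same y at both heights I measured. It is within 3–4 mm of the dish centre.
- **Rests:** I checked them only by eye, in the top and side views.

**What disagreed:**
- **Missed grasp:** the first try at a rest closed on nothing. The fingertips sit about 17 mm short of where the stated TCP puts them; I worked lower by that amount and the retry held. Nothing was disturbed.
- **Grip width:** it read about 4 mm under the true size on the pots and rests, but only 1.6 mm under on the cruet. All the grasps held.
- **Cameras:** the two differed by up to about 5 mm, so I averaged them.

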